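Index the snap-button feeder to its mid position

ROBOT

A 6-joint arm with a two-finger parallel gripper is mounted at the origin on the work surface. World frame = base frame: x ahead of the robot, y to its left, z up, the work surface at z = 0. Lengths are in m, angles in rad, forces in N, time in s.
With the tool pointing down it reaches from about 0.375 to 0.9 m from the base axis. Payload 3.1 kg.
Tool frame: the origin (TCP) lies midway between the tips of the shut fingers; the grasp point (between the pads) lies 19 mm behind it; z points along the fingers, y is the direction in which the jaws open and shut (so a half turn about z gives the same grasp; the last joint's range is limited). The gripper opens to 85 mm and grips with 20 to 120 N. Pads are 22 mm wide; open, the fingers measure 114 mm over their backs; the gripper's body (76 mm by 85 mm) begins 54 mm behind the grasp point. The pads swing forward as they close: fully open they stand 13 mm farther back than shut.
Start: joints at [-1.454, 0.527, 1.433, -0, 1.181, -0.178], TCP at [0.182, -0.598, 0.231] pointing down, gripper open.
Joint ranges: [-3.08, 3.08], [-0.75, 2.2], [0.22, 2.44], [-1.43, 4.57], [0, 2.65], [-2.85, 2.85]. Speed limits (rad/s): [2.79, 2.79, 3.14, 3.14, 3.14, 3.14].

INTERFACE

Orientations are given as a unit quaternion [x, y, z, w].
In Python, from station import manip gives the robot as it stands.
- The arm moves only by the tool servo_tool, never from a script. Its argument "motion" is a list of rows, each a list of 7 numbers: the shift along the tool's x, y, z in mm, then the turn, a rotation vector about the tool's x, y, z in rad, then the opening, from -1 (shut) to 1 (fully open), so that 0 is half open. In form: [[x, y, z, rx, ry, rz, hand], ...]. A call has 1 to 12 rows; each row shifts and turns the pose as measured when the row begins, along the tool's axes as they then stand; what a row does not reach is not made up. A row lasts 1/12 s, in which the tool goes at most 41.7 mm and 7.16 degrees, less where a joint would pass 70% of its speed; a pose out of reach is approached as far as the arm can. A call with a gripper value outside its range is refused whole. The fingers move at their own pace and stop on an object; "grip_force" is the grip in N (left out, the last holds). Time passes only in rows, so rows that do not move let the fingers close. It gives the time, the measured TCP pose, the force and the opening at its end, in the units of the state.
- manip.sense(): the state, without advancing time (a new reading comes with each control period).
- manip.snapshot(name): name is "side" or "top" or "wrist"; returns a dict with "frame" (420x560x3 uint8, red, green, blue), "mtx" (3x3 intrinsics, pixels), "dist_coeffs" ([k1, k2, p1, p2, k3] as OpenCV has them; the pictures are not rectified), "world_from_camera" (4x4, takes a point from camera to world coordinates). Camera axes: x right, y up, looking along -z (the intrinsics and any distortion apply to the point x, -y, -z); pixel columns grow to the right and rows downward; lengths in m; the calibration is good to about 2 mm. A picture is of the moment at which its call begins. There is no depth.
- manip.sign_off(): hands the job in, once; it reports no verdict.
The state is a dict: "t": time; "q": joint angles; "qd": joint speeds; "tau": joint torques, N m; "tcp_pos": TCP position; "tool_rot": TCP orientation; "force": force on the tool from outside, world axes, zero at the start; "ft_torque": the same for the moment, N m; "finger_gap": opening from 0.0 (shut) to 1.0 (fully open).
Only numpy, scipy, OpenCV 4.12 (cv2) and the standard library are available. Lean on these libraries where they do the work, as an engineer would, in place of code of your own. Each camera call takes 0.05 s, during which the arm holds its last target.

TASK

Set the snap-button feeder with the red tab to its mid position: with your fingertips push the red tab back nearly or fully to the end of its travel, so that the catch pin rises and drops again, then let go so that the sprung slide comes back by itself and latches halfway. Push only: do not grip the tab and do not touch the catch pin. Leave the blue feeder, the spool, the carton and the jar as they are.

Things in the scene. Friction and masses are not known exactly. Their poses are not given: they have to be found in the camera images.
- red_feeder: Snap-button feeder with the red tab, fixed; grey base 90 mm wide, 12 thick. Origin: on the table, on its centre line; base reaches 115 mm to -x, 140 mm to +x. +x is the way the slide is pushed (away from the robot, turned up to 0.35 rad), y left, z up. A catch pin stands at x=60, y=20 mm (knob top 78 mm high, 86 lifted), a clear hopper at x=105, y=-12 mm (116 high), a stop pin at the rear.
- red_push (a point): Centre of the push face (front, -x side) of the red tab, 60 mm above the table; moves with the slide. The tab is an upright plate 36 mm wide, 12 thick, from 22 to 80 mm above the table; at rest its face is at x = -90 mm of the feeder, same axes. Free space before it: only 25 mm of flat base and the ends of two side rails 28 mm high, 35 mm left and right of the centre line.
- red_slide (a joint): Travel of the red sprung slide, m: 0 at front rest, grows as pushed along the feeder's +x, 0.060 on the rigid rear stop. Its spring pushes back 3 N at 0, 8 N at 0.060; up to 12 N moving past the catch. Past 0.036 the catch pin drops behind the slide's tooth; let go after that, it returns by itself in about 0.3 s and stays latched at 0.035 (mid). Let go earlier, it returns to 0.
- red_pin (a joint): Lift of the red feeder's spring-loaded catch pin (black knob 20 mm across) in m: 0 fully down, about 0.008 while the slide's tooth passes beneath it, then 0 again. It works by itself.
- red_knob (a point): Centre of the top of the red feeder's catch pin knob, 78 mm above the table when down.
- blue_feeder: A second feeder, the same in every way but with a blue tab; fixed to the table, left or right of the red one, with its own yaw. To be left alone. Origin and axes as for red_feeder.
- blue_slide (a joint): Travel of the blue feeder's slide in m, 0 at rest; behaves as red_slide.
- blue_push (a point): Centre of the push face of the blue tab, as red_push.
- spool: Loose upright thread spool, brick red, 34 mm across, 55 mm high, standing between the feeders. Origin: centre of its underside.
- carton: Loose upright drink carton, green and red, 45 x 60 x 100 mm, out to one side. Origin: centre of its underside.
- jar: Loose amber jar with a brass cap, 56 mm across, 70 mm high, out to the other side. Origin: centre of its underside.
Things that resemble listed ones, but are neither listed nor needed, are in the scene too. Of the things that look like the spool, the smaller one is meant. Several things have the shape of the carton; the one meant has the colours described above.

How it is judged:
By the outcome, as a careful person would: the job done as asked, in the order asked, and still so for the second after the job is handed in, with the robot touching nothing.
It also fails if it takes over 35 s, if anything falls off the work surface, if the arm or the gripper's body presses on something with over 40 N, if the wrist force passes 120 N, or if a joint passes its speed limit or range.

## Working session

There is one attempt and no reset: what is moved stays moved. The work goes in short steps, Python scripts to look and compute and a tool call to move; the robot and the scene stay as the last step left them, time stands still between calls to the robot, and variables do not carry over. Pictures are saved under pics/ and viewed, and the job is handed in when it is done.

Besides the shell and the picture viewer there is one more tool, called after ">>>" as a command line: name --pt "numbers of a row" for each row, then --argument value for the rest. servo_tool: Moves the arm, as the interface text tells. Its arguments: {"type":"object","properties":{"motion":{"type":"array"},"grip_force":{"type":"number"}},"required":["motion"]}

```bash
mkdir -p pics
cat > h.py <<'E'
import numpy as np,cv2,pickle
def load(n): return pickle.load(open(f'pics/{n}.pkl','rb'))
def ray(s,u,v):
    p=cv2.undistortPoints(np.array([[[u,v]]],float),np.array(s['mtx'],float),np.array(s['dist_coeffs'],float))[0,0]
    T=np.array(s['world_from_camera']);d=T[:3,:3]@np.array([p[0],-p[1],-1.]);return T[:3,3],d/np.linalg.norm(d)
def plane(s,u,v,z):
    o,d=ray(s,u,v);return o+d*(z-o[2])/d[2]
def proj(s,P):
    T=np.linalg.inv(np.array(s['world_from_camera']));c=T[:3,:3]@np.array(P)+T[:3,3]
    return cv2.projectPoints(np.array([[c[0],-c[1],-c[2]]]),np.zeros(3),np.zeros(3),np.array(s['mtx'],float),np.array(s['dist_coeffs'],float))[0][0,0]
E
python3 - <<'E'
from station import manip
import cv2,pickle
for n in('top','side','wrist'):
    s=manip.snapshot(n);pickle.dump(s,open(f'pics/{n}0.pkl','wb'));cv2.imwrite(f'pics/{n}0.png',cv2.cvtColor(s['frame'],cv2.COLOR_RGB2BGR))
print(manip.sense())
E
```

```text
{'t': 0.15, 'q': array([-1.45349093e+00,  5.28264896e-01,  1.43364098e+00,  3.04937812e-05,
        1.18141468e+00, -1.78505227e-01]), 'qd': array([-0.00148581, -0.00195553, -0.00482197, -0.00066628,  0.00266034,
       -0.00103332]), 'tau': array([ 8.64917729e-04, -4.42741835e+01, -1.78276581e+01, -2.07926055e-04,
        5.58949396e-03,  1.39087184e-06]), 'tcp_pos': array([ 0.18216269, -0.59727006,  0.23054039]), 'tool_rot': array([ 9.89082420e-01,  1.47360846e-01,  4.05267073e-05, -8.63116535e-04]), 'force': array([-0.1902407 ,  0.12981893, -0.51591024]), 'ft_torque': array([-0.03604763, -0.05594728,  0.01463345]), 'finger_gap': 0.9999419026110419}
```

View pics/top0.png

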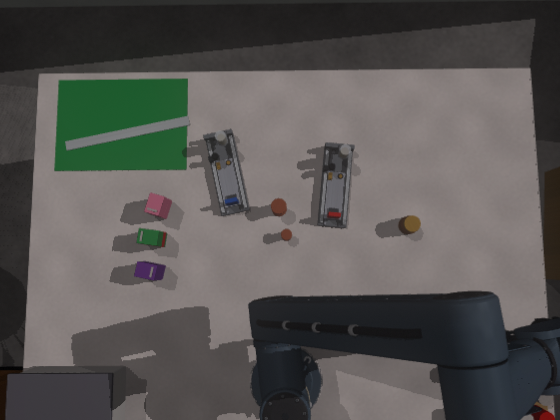

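View pics/side0.png

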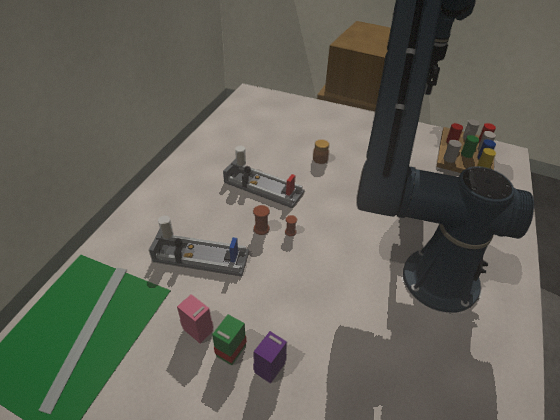

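The top view shows the red feeder at about (336,186) with its tab at (334,214). The blue feeder is at (226,172), the small spool at (286,235) and the jar at (410,225). Next I'll measure the tab and the axis.

Run:
```python
from h import *
for n in('top0','side0'):
    s=load(n);f=s['frame'];hsv=cv2.cvtColor(f,cv2.COLOR_RGB2HSV)
    m=(((hsv[...,0]<6)|(hsv[...,0]>174))&(hsv[...,1]>170)&(hsv[...,2]>60)).astype(np.uint8)
    k,l,st,c=cv2.connectedComponentsWithStats(m)
    for i in range(1,k):
        if st[i,4]>8: print(n,st[i],c[i].round(1),plane(s,*c[i],.08).round(3),plane(s,*c[i],.05).round(3))
s=load('top0');b=cv2.cvtColor(s['frame'],cv2.COLOR_RGB2BGR)
cv2.imwrite('pics/tz.png',cv2.resize(b[130:245,270:420],None,fx=5,fy=5,interpolation=cv2.INTER_CUBIC))
s=load('side0');b=cv2.cvtColor(s['frame'],cv2.COLOR_RGB2BGR)
cv2.imwrite('pics/sz.png',cv2.resize(b[135:245,210:340],None,fx=5,fy=5,interpolation=cv2.INTER_CUBIC))
```

```text
top0 [329 213  11   3  31] [334. 214.] [ 0.498 -0.149  0.08 ] [ 0.501 -0.151  0.05 ]
top0 [539 410  16  10 104] [546.2 415.9] [-0.08  -0.735  0.08 ] [-0.089 -0.75   0.05 ]
side0 [452 124  11   6  49] [456.9 126.4] [ 0.028 -0.684  0.08 ] [ 0.022 -0.739  0.05 ]
side0 [484 124  11   6  47] [489.6 126.2] [-0.094 -0.745  0.08 ] [-0.104 -0.803  0.05 ]
```

View pics/tz.png

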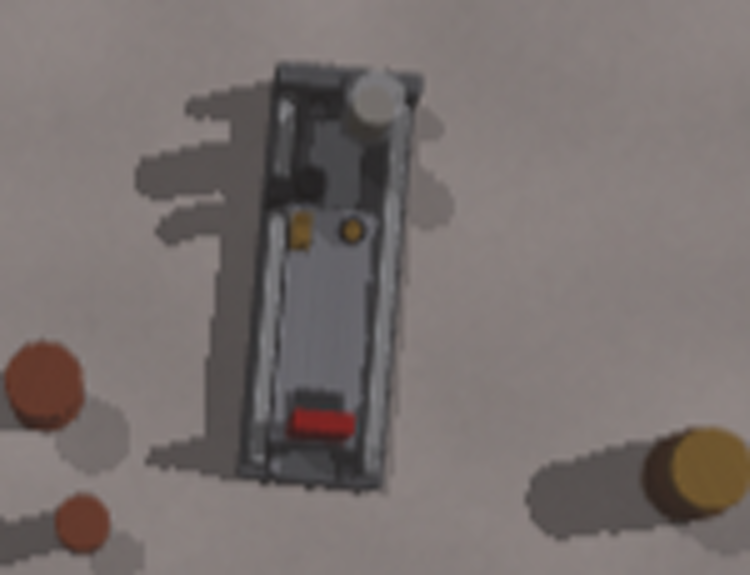

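View pics/sz.png

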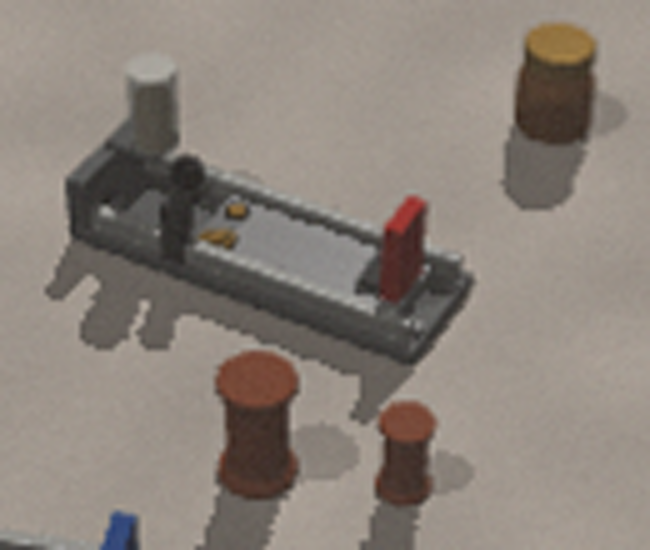

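Run:
```python
from h import *
s=load('top0')
def z(u,v,h): return plane(s,270+(u+.5)/5-.5,130+(v+.5)/5-.5,h)
L=z(240,478,.012);R=z(383,490,.012);print('front',L,R,np.linalg.norm(L-R),'yaw',np.arctan2(*( -(R-L)[[0]],) ,-(R-L)[1]) if 0 else np.arctan2((R-L)[0],-(R-L)[1]))
# tab top
P=[z(*p,.08) for p in((293,405),(355,414),(353,440),(288,432))]
for p in P:print(p.round(4))
c=sum(P)/4;print('tabc',c)
kn=z(308,180,.078);print('knob',kn)
# rails z .028: left rail line, right rail line
a=z(257,460,.028);b=z(282,212,.028);print('railL yaw',np.arctan2(b[1]-a[1],b[0]-a[0]))
a=z(370,465,.028);b=z(400,215,.028);print('railR yaw',np.arctan2(b[1]-a[1],b[0]-a[0]))
# side view
s=load('side0')
def z2(u,v,h): return plane(s,210+(u+.5)/5-.5,135+(v+.5)/5-.5,h)
for p in((412,198),(426,205),(402,240),(386,232)):print('side tab',z2(*p,.08).round(4))
print('side knob top~',z2(188,162,.078).round(4), 'front corners',z2(413,352,.012).round(4),z2(474,277,.012).round(4))
for n,p,h in(('spool',(406,422),.055),('jar',(560,42),.07),('bigspool',(258,380),.08)):print(n,z2(*p,h).round(3))
```

```text
front [ 0.47061152 -0.10381808  0.012     ] [ 0.46236633 -0.19205266  0.012     ] 0.08861897602285608 yaw -0.09317560630634103
[ 0.5079 -0.1317  0.08  ]
[ 0.5021 -0.1683  0.08  ]
[ 0.4867 -0.1668  0.08  ]
[ 0.4918 -0.1285  0.08  ]
tabc [ 0.49712155 -0.14882734  0.08      ]
knob [ 0.64392557 -0.14349237  0.078     ]
railL yaw -0.11725713797884703
railR yaw -0.1415393404418384
side tab [ 0.4956 -0.1644  0.08  ]
side tab [ 0.4853 -0.1614  0.08  ]
side tab [ 0.4871 -0.1241  0.08  ]
side tab [ 0.4986 -0.1272  0.08  ]
side knob top~ [ 0.639  -0.1442  0.078 ] front corners [ 0.4687 -0.1031  0.012 ] [ 0.4573 -0.185   0.012 ]
spool [ 0.438 -0.003  0.055]
jar [ 0.465 -0.378  0.07 ]
bigspool [0.518 0.022 0.08 ]
```

>>> servo_tool --pt "0 0 0 0 0 0.104 -1" --pt "0 0 0 0 0 0.104 -1" --pt "0 0 0 0 0 0.104 -1" --pt "0 0 0 0 0 0.104 -1" --pt "0 0 0 0 0 0 -1" --pt "0 0 0 0 0 0 -1"

```text
t: 0.65
tcp_pos: [0.1819, -0.5955, 0.2279]
tool_rot: [0.998, -0.068, -0.001, -0.004]
force: [0.0, 0.1, -0.2]
finger_gap: 0.145
```

>>> servo_tool --pt "14 -36 0 0 0 0 -1" --pt "14 -36 0 0 0 0 -1" --pt "14 -36 0 0 0 0 -1" --pt "14 -36 0 0 0 0 -1" --pt "14 -36 0 0 0 0 -1" --pt "14 -36 0 0 0 0 -1" --pt "14 -36 0 0 0 0 -1" --pt "14 -36 0 0 0 0 -1" --pt "14 -36 0 0 0 0 -1" --pt "14 -36 0 0 0 0 -1" --pt "0 0 0 0 0 0 -1"

```text
t: 1.57
tcp_pos: [0.3704, -0.2461, 0.2268]
tool_rot: [0.998, -0.058, -0.0, -0.001]
force: [-0.7, 0.6, -0.1]
finger_gap: -0.002
```

```bash
cat > st.py <<'E'
from station import manip
import numpy as np
from scipy.spatial.transform import Rotation as R
s=manip.sense();r=R.from_quat(s['tool_rot']).as_matrix()
print('t',s['t'],'p',s['tcp_pos'].round(4),'q',s['q'].round(2),'gap',s['finger_gap'],'F',s['force'].round(1))
print('axes',r.T.round(3).tolist())
Rd=np.array([[np.cos(-.118),np.sin(-.118),0],[np.sin(-.118),-np.cos(-.118),0],[0,0,-1]])
print('rotvec to desired',R.from_matrix(r.T@Rd).as_rotvec().round(3))
f=np.array([.4885,-.1475]);u=Rd[:2,0]
for d in(.035,):
    g=np.array([*(f-u*d),.15]);print('to standoff mm',(r.T@(g-s['tcp_pos'])*1000).round(1),g)
d=s['tcp_pos'][:2]-f;print('rel face: x',(d@u*1000).round(1),'y',(d@np.array([-u[1],u[0]])*1000).round(1))
E
python3 st.py
```

```text
t 1.5667 p [ 0.3704 -0.2461  0.2268] q [-0.84  0.29  1.87  0.    0.98  0.85] gap -0.0022133839870699013 F [-0.7  0.6 -0.1]
axes [[0.993, -0.116, -0.0], [-0.116, -0.993, -0.002], [-0.0, 0.002, -1.0]]
rotvec to desired [-0.002  0.     0.001]
to standoff mm [  70.8 -111.5   77. ] [ 0.45374339 -0.14337958  0.15      ]
rel face: x -105.7 y -111.8
```

>>> servo_tool --pt "18 -28 15 0 0 0 -1" --pt "18 -28 15 0 0 0 -1" --pt "18 -28 15 0 0 0 -1" --pt "14 -25 15 0 0 0 -1" --pt "0 0 10 0 0 0 -1" --pt "0 0 0 0 0 0 -1"

```text
t: 2.07
tcp_pos: [0.4567, -0.1435, 0.1566]
tool_rot: [0.999, -0.049, 0.004, 0.003]
force: [-0.5, 1.0, 0.1]
finger_gap: -0.003
```

```bash
python3 st.py
python3 - <<'E'
from station import manip
import cv2,pickle
for n in('top','side','wrist'):
    s=manip.snapshot(n);pickle.dump(s,open(f'pics/{n}1.pkl','wb'));cv2.imwrite(f'pics/{n}1.png',cv2.cvtColor(s['frame'],cv2.COLOR_RGB2BGR))
E
```

```text
t 2.0667 p [ 0.4567 -0.1435  0.1566] q [-0.54  0.45  1.87 -0.    0.81  1.13] gap -0.002990458895554194 F [-0.5  1.   0.1]
axes [[0.995, -0.098, 0.008], [-0.099, -0.995, 0.006], [0.007, -0.007, -1.0]]
rotvec to desired [ 0.006 -0.008  0.019]
to standoff mm [-3.   0.1  6.6] [ 0.45374339 -0.14337958  0.15      ]
rel face: x -32.0 y 0.2
```

View pics/wrist1.png

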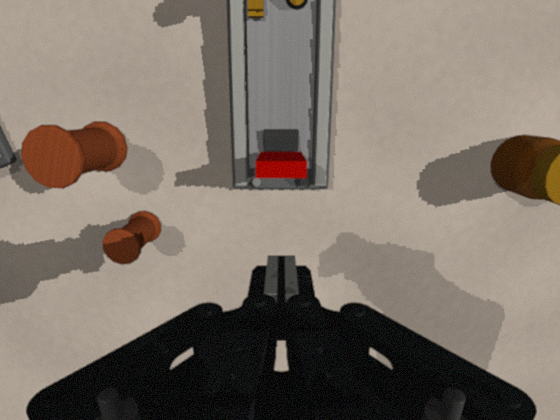

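View pics/side1.png

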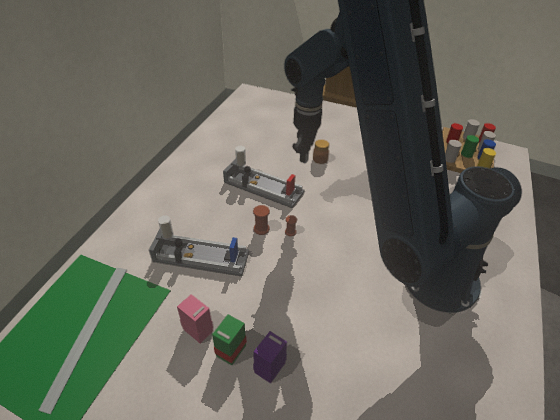

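Run:
```python
from h import *
s=load('wrist1');print(np.array(s['world_from_camera'])[:3,3].round(3))
hsv=cv2.cvtColor(s['frame'],cv2.COLOR_RGB2HSV)
m=(((hsv[...,0]<4)|(hsv[...,0]>176))&(hsv[...,1]>200)).astype(np.uint8)
k,l,st,c=cv2.connectedComponentsWithStats(m)
i=1+st[1:,4].argmax();x,y,w,h,a=st[i];print(st[i])
for u,v in((x,y+h-1),(x+w-1,y+h-1),(x+4,y),(x+w-4,y)):print(u,v,plane(s,u,v,.08).round(4),plane(s,u,v,.022).round(4))
print('base front',plane(s,234,188,.012).round(4),plane(s,331,188,.012).round(4))
print(s['frame'][145:192:2,281].tolist())
```

```text
[ 0.533 -0.152  0.301]
[ 256  152   51   26 1171]
256 177 [ 0.4906 -0.1319  0.08  ] [ 0.4796 -0.1266  0.022 ]
306 177 [ 0.487  -0.1671  0.08  ] [ 0.475 -0.171  0.022]
260 152 [ 0.5078 -0.1368  0.08  ] [ 0.5013 -0.1328  0.022 ]
303 152 [ 0.5048 -0.1664  0.08  ] [ 0.4974 -0.1701  0.022 ]
base front [ 0.4695 -0.1039  0.012 ] [ 0.4602 -0.1942  0.012 ]
[[60, 60, 58], [47, 46, 47], [55, 58, 54], [68, 34, 32], [91, 0, 2], [85, 4, 9], [88, 12, 8], [90, 14, 11], [135, 16, 8], [159, 3, 0], [159, 13, 1], [160, 15, 0], [156, 0, 0], [156, 0, 0], [158, 9, 0], [158, 10, 0], [145, 35, 30], [90, 88, 88], [87, 88, 91], [94, 91, 92], [88, 91, 88], [78, 83, 80], [83, 80, 77], [174, 164, 148]]
```

>>> servo_tool --pt "-1 1 25 0.006 -0.008 0.01 -1" --pt "-1 1 25 0 0 0 -1" --pt "0 0 25 0 0 0 -1" --pt "0 0 20 0 0 0 -1" --pt "0 0 0 0 0 0 -1" --pt "0 0 0 0 0 0 -1"

```text
t: 2.72
tcp_pos: [0.46, -0.1583, 0.0676]
tool_rot: [0.998, -0.06, 0.01, 0.006]
force: [-0.7, 0.2, 0.3]
finger_gap: -0.001
```

```bash
python3 st.py
```

```text
t 2.7167 p [ 0.46   -0.1583  0.0676] q [-0.56  0.62  1.93 -0.    0.57  1.13] gap -0.0007654445938354024 F [-0.7  0.2  0.3]
axes [[0.993, -0.119, 0.021], [-0.12, -0.993, 0.01], [0.019, -0.013, -1.0]]
rotvec to desired [ 0.01  -0.021 -0.002]
to standoff mm [ -6.3 -13.2 -82.6] [ 0.45374339 -0.14337958  0.15      ]
rel face: x -27.0 y -14.1
```

>>> servo_tool --pt "-2 -6 0 0.005 -0.01 0 -1" --pt "-2 -5 5 0.005 -0.01 0 -1" --pt "0 0 5 0 0 0 -1" --pt "0 0 5 0 0 0 -1" --pt "0 0 0 0 0 0 -1" --pt "0 0 0 0 0 0 -1"

```text
t: 3.22
tcp_pos: [0.46, -0.149, 0.0569]
tool_rot: [0.998, -0.061, 0.004, 0.002]
force: [-0.3, -0.9, 0.5]
finger_gap: 0.001
```

```bash
python3 st.py
```

```text
t 3.2167 p [ 0.46   -0.149   0.0569] q [-0.54  0.64  1.93 -0.    0.56  1.15] gap 0.0008963627244521139 F [-0.3 -0.9  0.5]
axes [[0.993, -0.121, 0.009], [-0.121, -0.993, 0.004], [0.008, -0.005, -1.0]]
rotvec to desired [ 0.004 -0.009 -0.003]
to standoff mm [ -6.1  -4.5 -93.2] [ 0.45374339 -0.14337958  0.15      ]
rel face: x -28.1 y -4.9
```

>>> servo_tool --pt "0 -4 5 0.002 -0.005 0 -1" --pt "4 0 0 0 0 0 -1" --pt "4 0 0 0 0 0 -1" --pt "0 0 0 0 0 0 -1"

```text
t: 3.55
tcp_pos: [0.4695, -0.1456, 0.0516]
tool_rot: [0.998, -0.06, 0.002, 0.001]
force: [-0.0, 0.0, -0.1]
finger_gap: 0.001
```

```bash
python3 st.py
python3 - <<'E'
from station import manip
import cv2,pickle
for n in('wrist',):
    s=manip.snapshot(n);pickle.dump(s,open(f'pics/{n}2.pkl','wb'));cv2.imwrite(f'pics/{n}2.png',cv2.cvtColor(s['frame'],cv2.COLOR_RGB2BGR))
E
```

```text
t 3.55 p [ 0.4695 -0.1456  0.0516] q [-0.53  0.66  1.91 -0.    0.57  1.16] gap 0.001381130215193223 F [-0.   0.  -0.1]
axes [[0.993, -0.12, 0.004], [-0.12, -0.993, 0.002], [0.003, -0.002, -1.0]]
rotvec to desired [ 0.002 -0.004 -0.003]
to standoff mm [-15.5  -0.1 -98.4] [ 0.45374339 -0.14337958  0.15      ]
rel face: x -19.1 y -0.3
```

View pics/wrist2.png

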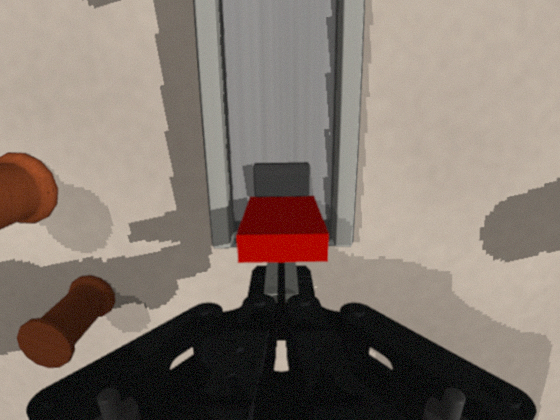

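The tab is centred on the shut fingers (columns 238–327, fingers at 281), and there's still a gap between them. Now I'll push.

>>> servo_tool --pt "5 0 0 0 0 0 -1" --pt "5 0 0 0 0 0 -1" --pt "5 0 0 0 0 0 -1" --pt "5 0 0 0 0 0 -1"

```text
t: 3.93
tcp_pos: [0.4864, -0.1468, 0.0515]
tool_rot: [0.998, -0.06, -0.003, -0.0]
force: [-5.0, -1.4, 3.0]
finger_gap: -0.001
```

```bash
python3 st.py
```

```text
t 3.9333 p [ 0.4864 -0.1468  0.0515] q [-0.51  0.67  1.86 -0.    0.62  1.18] gap -0.0005385769899099142 F [-5.  -1.4  3. ]
axes [[0.993, -0.119, -0.006], [-0.119, -0.993, -0.0], [-0.006, 0.001, -1.0]]
rotvec to desired [-0.     0.006 -0.002]
to standoff mm [-33.4   0.5 -98.3] [ 0.45374339 -0.14337958  0.15      ]
rel face: x -2.2 y 0.4
```

>>> servo_tool --pt "5 0 0 0 0 0 -1" --pt "5 0 0 0 0 0 -1" --pt "5 0 0 0 0 0 -1" --pt "5 0 0 0 0 0 -1" --pt "5 0 0 0 0 0 -1" --pt "5 0 0 0 0 0 -1"

```text
t: 4.43
tcp_pos: [0.501, -0.1467, 0.0503]
tool_rot: [0.998, -0.057, -0.023, -0.005]
force: [-9.0, -2.7, 6.1]
finger_gap: 0.0
```

```bash
python3 st.py
```

```text
t 4.4333 p [ 0.501  -0.1467  0.0503] q [-0.49  0.69  1.79 -0.02  0.7   1.2 ] gap 0.0003980983515882217 F [-9.  -2.7  6.1]
axes [[0.992, -0.113, -0.046], [-0.114, -0.993, -0.007], [-0.045, 0.012, -0.999]]
rotvec to desired [-0.007  0.046  0.004]
to standoff mm [-51.9   1.4 -97.4] [ 0.45374339 -0.14337958  0.15      ]
rel face: x 12.3 y 2.2
```

>>> servo_tool --pt "8 0 0 0 0.03 0 -1" --pt "8 0 0 0 0.03 0 -1" --pt "8 0 0 0 0.02 0 -1"

```text
t: 4.68
tcp_pos: [0.518, -0.1478, 0.0491]
tool_rot: [0.998, -0.056, 0.009, -0.004]
force: [-7.6, -3.2, 3.4]
finger_gap: 0.0
```

```bash
python3 st.py
```

```text
t 4.6833 p [ 0.518  -0.1478  0.0491] q [-0.49  0.69  1.8   0.03  0.64  1.17] gap 0.00019394166016827852 F [-7.6 -3.2  3.4]
axes [[0.994, -0.111, 0.018], [-0.111, -0.994, -0.01], [0.019, 0.008, -1.0]]
rotvec to desired [-0.01  -0.018  0.007]
to standoff mm [ -62.6    1.7 -102.1] [ 0.45374339 -0.14337958  0.15      ]
rel face: x 29.3 y 3.1
```

>>> servo_tool --pt "7 0 0 0 0 0 -1" --pt "7 0 0 0 0 0 -1"

```text
t: 4.85
tcp_pos: [0.5258, -0.148, 0.0486]
tool_rot: [0.998, -0.055, 0.002, -0.006]
force: [-7.8, -1.8, 4.8]
finger_gap: 0.005
```

```bash
python3 st.py
python3 - <<'E'
from station import manip
import cv2,pickle
for n in('side','wrist'):
    s=manip.snapshot(n);pickle.dump(s,open(f'pics/{n}3.pkl','wb'));cv2.imwrite(f'pics/{n}3.png',cv2.cvtColor(s['frame'],cv2.COLOR_RGB2BGR))
b=cv2.cvtColor(pickle.load(open('pics/side3.pkl','rb'))['frame'],cv2.COLOR_RGB2BGR)
cv2.imwrite('pics/sz3.png',cv2.resize(b[135:245,210:340],None,fx=5,fy=5,interpolation=cv2.INTER_CUBIC))
E
python3 st.py
```

```text
t 4.85 p [ 0.5258 -0.148   0.0486] q [-0.49  0.7   1.77  0.02  0.67  1.18] gap 0.004843810849782703 F [-7.8 -1.8  4.8]
axes [[0.994, -0.11, 0.004], [-0.11, -0.994, -0.013], [0.005, 0.012, -1.0]]
rotvec to desired [-0.013 -0.004  0.008]
to standoff mm [ -71.7    2.  -101.6] [ 0.45374339 -0.14337958  0.15      ]
rel face: x 37.1 y 3.9
t 4.95 p [ 0.5268 -0.1481  0.0486] q [-0.49  0.7   1.77  0.02  0.67  1.18] gap 0.0013168477991127644 F [-6.6 -1.6  4.7]
axes [[0.994, -0.11, 0.005], [-0.11, -0.994, -0.013], [0.007, 0.012, -1.0]]
rotvec to desired [-0.013 -0.005  0.008]
to standoff mm [ -72.6    2.1 -101.8] [ 0.45374339 -0.14337958  0.15      ]
rel face: x 38.1 y 3.9
```

View pics/sz3.png

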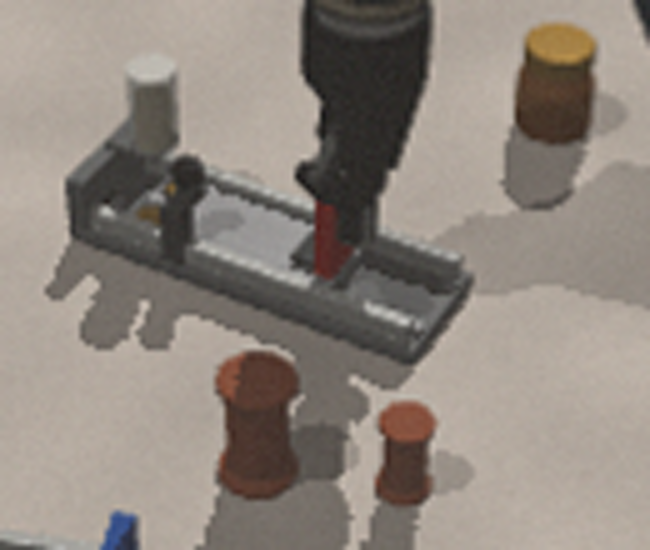

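View pics/wrist3.png

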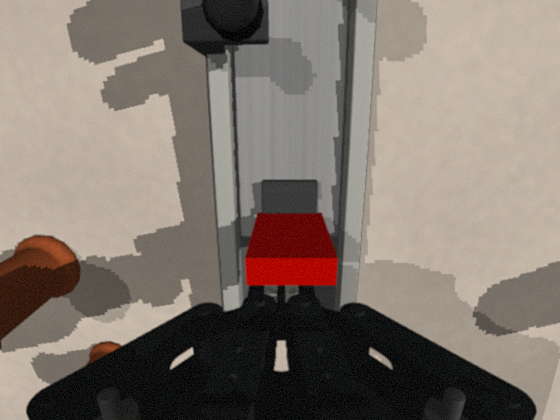

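```bash
cat > tr.py <<'E'
import sys
from h import *
s=load(sys.argv[1])
hsv=cv2.cvtColor(s['frame'],cv2.COLOR_RGB2HSV)
m=(((hsv[...,0]<4)|(hsv[...,0]>176))&(hsv[...,1]>200)).astype(np.uint8)
k,l,st,c=cv2.connectedComponentsWithStats(m)
i=1+st[1:,4].argmax();x,y,w,h,a=st[i]
p=(plane(s,x,y+h,.08)+plane(s,x+w-1,y+h,.08))/2
u=np.array([np.cos(-.118),np.sin(-.118)])
d=p[:2]-[.4885,-.1485]
print(st[i],p.round(4),'travel',(d@u*1000).round(1),'lat',(d@[-u[1],u[0]]*1000).round(1))
E
for n in wrist1 wrist2 wrist3; do python3 tr.py $n; done
```

```text
[ 256  152   51   26 1171] [ 0.4881 -0.1494  0.08  ] travel -0.3 lat -1.0
[ 236  197   93   67 5104] [ 0.4874 -0.149   0.08  ] travel -1.1 lat -0.6
[ 246  213   92   74 5591] [ 0.5358 -0.1547  0.08  ] travel 47.7 lat -0.5
```

Travel reads about 48 mm, so the slide is past the catch. I'll push on towards the rear stop.

>>> servo_tool --pt "7 1 -1 0 0.005 0 -1" --pt "7 1 -1 0 0.005 0 -1" --pt "6 0 0 0 0 0 -1"

```text
t: 5.2
tcp_pos: [0.535, -0.1482, 0.0482]
tool_rot: [0.998, -0.054, -0.006, -0.01]
force: [-8.2, -2.3, 6.0]
finger_gap: -0.002
```

```bash
python3 st.py
python3 - <<'E'
from station import manip
import cv2,pickle
for n in('wrist',):
    s=manip.snapshot(n);pickle.dump(s,open(f'pics/{n}4.pkl','wb'));cv2.imwrite(f'pics/{n}4.png',cv2.cvtColor(s['frame'],cv2.COLOR_RGB2BGR))
E
python3 tr.py wrist4;python3 st.py
```

```text
t 5.2 p [ 0.535  -0.1482  0.0482] q [-0.48  0.71  1.73  0.02  0.72  1.18] gap -0.00209067620064356 F [-8.2 -2.3  6. ]
axes [[0.994, -0.107, -0.013], [-0.107, -0.994, -0.02], [-0.01, 0.021, -1.0]]
rotvec to desired [-0.02   0.013  0.011]
to standoff mm [ -82.6    1.9 -100.8] [ 0.45374339 -0.14337958  0.15      ]
rel face: x 46.3 y 4.7
[ 247  213   92   76 5810] [ 0.5437 -0.1553  0.08  ] travel 55.6 lat -0.3
t 5.25 p [ 0.5361 -0.1484  0.0481] q [-0.48  0.71  1.73  0.02  0.72  1.18] gap -0.0020131675479401418 F [-6.6 -0.1  1.2]
axes [[0.994, -0.107, -0.012], [-0.107, -0.994, -0.02], [-0.009, 0.021, -1.0]]
rotvec to desired [-0.02   0.012  0.01 ]
to standoff mm [ -83.6    1.9 -100.9] [ 0.45374339 -0.14337958  0.15      ]
rel face: x 47.3 y 4.7
```

>>> servo_tool --pt "6 0 0 -0.01 0.01 0 -1" --pt "5 0 0 -0.01 0.0 0 -1"

```text
t: 5.42
tcp_pos: [0.5378, -0.148, 0.0472]
tool_rot: [0.999, -0.053, -0.012, -0.002]
force: [-15.6, -4.4, 11.1]
finger_gap: -0.0
```

```bash
python3 st.py
python3 - <<'E'
from station import manip
import cv2,pickle
for n in('wrist',):
    s=manip.snapshot(n);pickle.dump(s,open(f'pics/{n}5.pkl','wb'));cv2.imwrite(f'pics/{n}5.png',cv2.cvtColor(s['frame'],cv2.COLOR_RGB2BGR))
E
python3 tr.py wrist5;python3 st.py
```

```text
t 5.4167 p [ 0.5378 -0.148   0.0472] q [-0.47  0.72  1.72 -0.01  0.73  1.22] gap -0.00011818941390256984 F [-15.6  -4.4  11.1]
axes [[0.994, -0.105, -0.024], [-0.105, -0.994, -0.003], [-0.023, 0.005, -1.0]]
rotvec to desired [-0.002  0.024  0.013]
to standoff mm [ -86.4    4.  -100.8] [ 0.45374339 -0.14337958  0.15      ]
rel face: x 49.0 y 5.3
[ 249  212   94   78 5995] [ 0.547  -0.1557  0.08  ] travel 58.9 lat -0.3
t 5.4667 p [ 0.5377 -0.1478  0.0472] q [-0.46  0.72  1.72 -0.01  0.73  1.22] gap 0.0022107238484031354 F [-13.5  -5.3   7.3]
axes [[0.994, -0.105, -0.025], [-0.105, -0.995, -0.002], [-0.024, 0.005, -1.0]]
rotvec to desired [-0.002  0.025  0.013]
to standoff mm [ -86.5    4.2 -100.7] [ 0.45374339 -0.14337958  0.15      ]
rel face: x 48.9 y 5.5
```

View pics/wrist5.png

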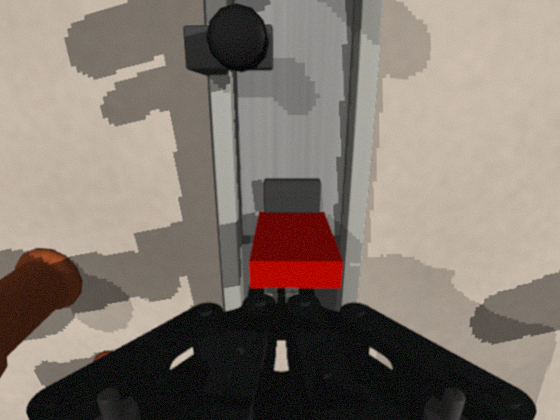

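The slide is on its rear stop: travel has levelled off at about 59–60 mm and the force has jumped to 15 N. Now I'll let go by backing straight off quickly.

>>> servo_tool --pt "-20 0 0 0 0 0 -1" --pt "-30 0 0 0 0.01 0 -1" --pt "-30 0 0 0 0.01 0 -1" --pt "-15 0 0 0 0 0 -1" --pt "0 0 0 0 0 0 -1"

```text
t: 5.88
tcp_pos: [0.4445, -0.1383, 0.0486]
tool_rot: [0.999, -0.053, 0.002, -0.0]
force: [0.2, -0.4, -0.3]
finger_gap: 0.0
```

```bash
python3 st.py
python3 - <<'E'
from station import manip
import cv2,pickle
for n in('wrist',):
    s=manip.snapshot(n);pickle.dump(s,open(f'pics/{n}6.pkl','wb'));cv2.imwrite(f'pics/{n}6.png',cv2.cvtColor(s['frame'],cv2.COLOR_RGB2BGR))
E
python3 tr.py wrist6
```

```text
t 5.8833 p [ 0.4445 -0.1383  0.0486] q [-0.54  0.65  1.97  0.    0.52  1.13] gap 0.00028230386596814086 F [ 0.2 -0.4 -0.3]
axes [[0.994, -0.105, 0.003], [-0.105, -0.994, -0.0], [0.003, -0.0, -1.0]]
rotvec to desired [-0.    -0.003  0.013]
to standoff mm [  10.1    4.  -101.4] [ 0.45374339 -0.14337958  0.15      ]
rel face: x -44.8 y 3.9
[ 244   67  109   39 3942] [ 0.5219 -0.1531  0.08  ] travel 33.7 lat -0.7
```

View pics/wrist6.png

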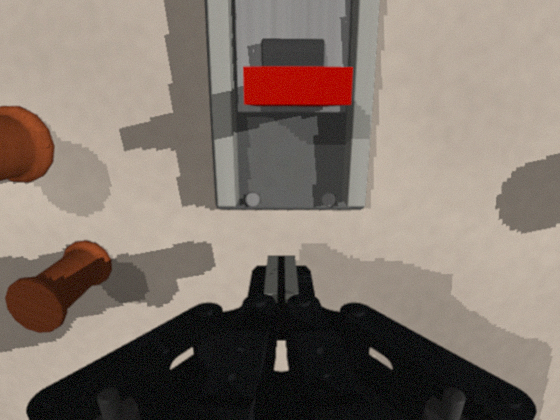

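It latched at about 34–35 mm. I'll raise the arm clear and check the whole scene.

>>> servo_tool --pt "0 0 -15 0 0 0 -1" --pt "0 0 -20 0 0 0 -1" --pt "0 0 -20 0 0 0 -1" --pt "0 0 -20 0 0 0 -1" --pt "0 0 -10 0 0 0 -1" --pt "0 0 0 0 0 0 -1" --pt "0 0 0 0 0 0 -1"

```text
t: 6.52
tcp_pos: [0.4635, -0.1455, 0.1395]
tool_rot: [0.998, -0.053, 0.014, 0.005]
force: [0.4, 0.1, -0.0]
finger_gap: 0.004
```

```bash
python3 st.py
python3 - <<'E'
from station import manip
import cv2,pickle,numpy as np
for n in('wrist','side','top'):
    s=manip.snapshot(n);pickle.dump(s,open(f'pics/{n}7.pkl','wb'));cv2.imwrite(f'pics/{n}7.png',cv2.cvtColor(s['frame'],cv2.COLOR_RGB2BGR))
a=cv2.imread('pics/side0.png')[130:370,140:350];b=cv2.imread('pics/side7.png')[130:370,140:350]
cv2.imwrite('pics/cmp.png',cv2.resize(np.hstack([a,b]),None,fx=1.9,fy=1.9,interpolation=cv2.INTER_CUBIC))
E
python3 tr.py wrist7
```

```text
t 6.5167 p [ 0.4635 -0.1455  0.1395] q [-0.54  0.48  1.89  0.01  0.74  1.13] gap 0.003505480586696716 F [ 0.4  0.1 -0. ]
axes [[0.994, -0.105, 0.029], [-0.106, -0.994, 0.009], [0.028, -0.012, -1.0]]
rotvec to desired [ 0.009 -0.029  0.012]
to standoff mm [ -9.6  -0.9 -10.8] [ 0.45374339 -0.14337958  0.15      ]
rel face: x -25.1 y -0.9
[ 253  122   56   20 1039] [ 0.5223 -0.1529  0.08  ] travel 34.1 lat -0.4
```

View pics/cmp.png

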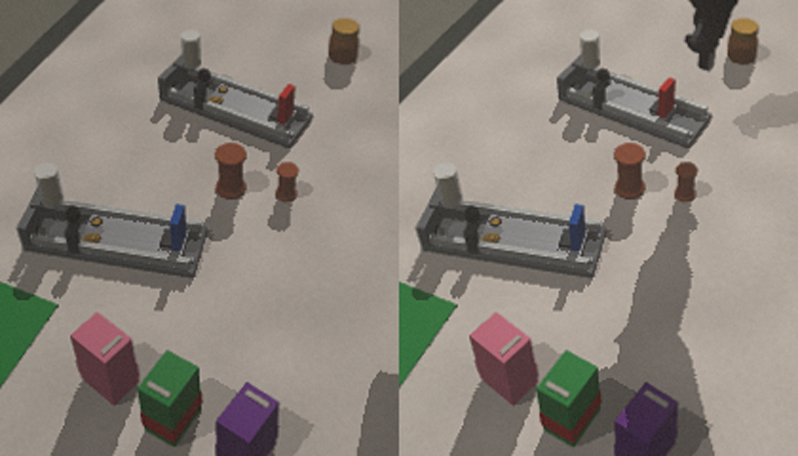

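In the before/after side views the red tab sits at mid position with its pin down. The blue feeder, spool, carton and jar haven't moved.

```bash
python3 -c "
from station import manip
print(manip.sign_off())"
```

```text
the job is handed in; nothing more can be done
None
```

The red feeder is latched at its mid position, and I handed the job in at about 6.7 s with the gripper clear of everything.

- **Push:** I pushed the red tab with the shut fingertips to its rear stop. Measured travel levelled off at about 59 mm and the force rose to about 15 N along the push, about 20 N in all. I didn't grip the tab, and the fingers stayed well short of the catch pin.
- **Return:** I backed straight off, and the slide came back by itself. Two wrist pictures put it at 33.7 and 34.1 mm, about 1 mm short of the nominal 35 mm and within the 2 mm calibration error.
- **Catch pin:** it looks down in the last side view. I didn't catch its rise and fall on camera, so I infer that from the slide having latched.
- **Other things:** the before and after side views show the blue feeder, spool, carton and jar unmoved. I compared these by eye only.

On the way down to the tab the tool drifted about 14 mm sideways. I corrected that before making contact, and nothing was touched.

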